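Clamp a hardwood block in the carving jig with swing strap and cam lever

TASK

Clamp the hardwood block that lies in the carving jig. With your fingers, push the steel strap round on its post until it meets its stop and lies over the block, then push the black cam lever fully down so that the strap's foot presses on the block, and take the hand away. The lever must stay up until the strap is over the block; do not lift the block or shift it in the jig, and leave the other things on the bench where they are.

Things in the scene. Friction and masses are not known exactly. Their poses are not given: they have to be found in the camera images.
- jig: Plywood board 200 x 270 x 18 mm, fixed, with a steel post (30 mm diameter, axis at y = -45 mm) and two low wooden fences 12 mm high. Origin under the board's centre; x along its 200 mm side (away from the robot at yaw 0), y along its 270 mm side (left at yaw 0). The block lies near y = +70 mm. A stop pin 10 mm in diameter, top 82 mm above the bench, stands at x = +19, y = -9 mm.
- strap (a joint): Strap turning on the post about the vertical, 0 to 1.7 rad. 0 = at its stop, pointing along the jig's +y over the block; grows as it opens, counter-clockwise from above (1.57: along the jig's -x). Stays where left; about 2 N at the nose moves it. Steel bar 28 mm wide, from 35 mm behind the post's axis to 130 mm in front; underside 70, top 88 mm above the bench (block's top: 60).
- strap_pivot (a point): Point on the post's axis at half the strap's thickness, 79 mm above the bench; turns with the strap: its y axis points to the strap's nose.
- strap_nose (a point): Point in the middle of the strap's width and thickness, 115 mm from the post's axis, above the pressure foot.
- cam_lever (a joint): Black lever on the strap above the post, swinging in the strap's upright plane. 0 = fully up, 1.13 rad above the horizontal, leaning over the tail, away from the nose; grows as it is pushed over and down; 1.05 = fully down, nearly level over the tail. Stays where left; 3 to 6 N at its end moves it. The foot goes down 3.8 mm with it and meets the block shortly before the end.
- lever_pin (a point): Centre of the lever's pin, on the post's axis 106 mm above the bench; the pin is level and at right angles to the strap. Axes as strap_pivot.
- lever_tip (a point): Point on the lever's centre line 76 mm from the pin; the lever is a round bar 18 mm in diameter there (its outer 40 mm) and ends 9 mm beyond this point.
- pressure_foot: Round rubber foot 22 mm in diameter under the strap's nose; origin at the centre of its underside, about 63 mm above the bench (some 3 mm over the block) while the lever is up.
- workpiece: Loose brown hardwood block 55 x 85 x 42 mm lying flat in the jig, its 85 mm side across the strap. Origin at the centre of its underside, 18 mm above the bench.
- sanding_block: Bystander: loose sanding block, 62 x 108 x 33 mm; origin at the centre of its underside.
- oil_stone: Bystander: loose grey sharpening stone, 50 x 150 x 24 mm; origin at the centre of its underside.
- wood_wedge: Bystander: loose wooden wedge, 32 x 110 x 22 mm; origin at the centre of its underside.
- wax_tin: Bystander: loose round tin, 87 mm in diameter, 30 mm high; origin at the centre of its underside.
Mind the look-alikes: they are no part of the job. Leave any red or yellow look-alike of the workpiece alone.

How it is judged:
By the outcome, as a careful person would: the job done as asked, in the order asked, and still so for the second after the job is handed in, with the robot touching nothing.
It also fails if it takes over 48 s, if anything falls off the work surface, if the arm or the gripper's body presses on something with over 40 N, if the wrist force passes 120 N, or if a joint passes its speed limit or range.

ROBOT

A 7-joint arm with a two-finger parallel gripper is mounted at the origin on a cart in front of the work surface, level with it; the furniture and walls round the work are solid. World frame = base frame: x ahead of the robot, y to its left, z up, the work surface at z = 0. Lengths are in m, angles in rad, forces in N, time in s.
With the tool pointing down it reaches from about 0.35 to 0.9 m from the base axis. Payload 7.2 kg.
Tool frame: the origin (TCP) lies at the very end of the fingers, on their centre line; the grasp point (between the pads) lies robot.grip_point_offset behind it (robot.grip_point_offset is the distance from the TCP to the grasp point, in m); z points along the fingers, x is the direction in which the jaws open and shut, and the axes are right-handed (so a half turn about z gives the same grasp; the last joint's range is limited). The gripper opens to 85 mm and grips with 20 to 120 N. Pads are 22 mm wide; open, the fingers measure 114 mm over their backs; the gripper's body (76 mm by 85 mm) begins 54 mm behind the grasp point. The pads swing forward as they close: fully open they stand 13 mm farther back than shut.
Start: joints at [1.156, 0.411, -0.013, 1.596, 0.006, 1.134, -0.082], TCP at [0.212, -0.588, 0.231] pointing down, gripper open.
Joint ranges: [-2.95, 2.95], [-0.29, 1.99], [-1.47, 1.44], [0.14, 2.54], [-1.03, 4.17], [0.13, 1.85], [-2.86, 2.86]. Speed limits (rad/s): [2.39, 2.39, 3.01, 3.01, 3.14, 3.14, 3.14].

INTERFACE

Orientations are given as a unit quaternion [x, y, z, w].
In Python, from plant import robot, viewer, workorder, recognise, masks_of gives the robot as it stands.
- The arm moves only by the shell command python3 -m crank 'ROWS' [FORCE]. ROWS is JSON, a list of rows, each a list of 5 numbers: the opening, from 0 (shut) to 1 (fully open), then the shift along the tool's x, y, z in mm, then the turn about the tool's z in rad. In form: [[claw, dx, dy, dz, yaw], ...]. A call has 1 to 8 rows; each row is the pose to reach, as a shift and turn from the pose commanded when the call began, along the tool's axes at that moment; what a row does not reach only later rows make up. A row lasts 1/8 s, in which the tool goes at most 62.5 mm and 10.7 degrees, less where a joint would pass 70% of its speed; a pose out of reach is approached as far as the arm can. A call with a gripper value outside its range is refused whole. The fingers move at their own pace and stop on an object; FORCE is the grip in N (left out, the last holds). Time passes only in rows, so rows that repeat a pose let the fingers close. It gives the time, the measured TCP pose, the force and the opening at its end, in the units of the state.
- robot.get_state(): the state, without advancing time (a new reading comes with each control period).
- viewer.grab_frame(name): name is "scene" or "top" or "wrist"; returns (picture, depth): 400x640x3 uint8, red, green, blue; 400x640 float32, m along the optical axis (not along the pixel's ray), 0 where there is no reading.
- viewer.calibration(name): a dict with "fx", "fy", "cx", "cy" (pixels), "T" (4x4, takes a point from camera to world coordinates). Camera axes: x right, y up, looking along -z (the intrinsics and any distortion apply to the point x, -y, -z); pixel columns grow to the right and rows downward; lengths in m; the calibration is good to about 2 mm. A picture is of the moment at which its call begins: read the wrist's pose just before it. calibration takes no time and is no camera call; for the wrist camera it gives the pose at the moment of the call.
- workorder.job_done(): hands the job in, once; it reports no verdict.
Trained networks look in the newest picture that a camera, given by its name, has taken for a name from the list of things; names that differ only in an ending like _2 or _b are one class to them, and where a whole thing is asked for, a point or a joint stands for the part that bears it (a point fixed in the world has none). Each returns a list of dicts, best first, with "confidence" (0 to 1); they miss things now and then, are a little off and sometimes report something else, mostly with a low value. They report only what shows in the picture. A call takes as long as a camera call. They do not tell look-alikes from the thing itself.
- recognise(camera, label): "point" ([column, row] in pixels, amid what is visible of it).
- masks_of(camera, label): "mask" (400x640 bool, what is visible of it) and "point" ([column, row] in pixels, amid what is visible of it).
The state is a dict: "time_s": time; "qpos": joint angles; "qd": joint speeds; "tau": joint torques, N m; "tool_pos": TCP position; "tcp_rot": TCP orientation; "force": force on the tool from outside, world axes, zero at the start; "wrist_torque": the same for the moment, N m; "finger_gap": finger opening in m.
Only numpy, scipy, OpenCV 4.12 (cv2) and the standard library are available. Lean on these libraries where they do the work, as an engineer would, in place of code of your own. Each camera call takes 0.05 s, during which the arm holds its last target. There are 200 camera calls.

## Working session

There is one attempt and no reset: what is moved stays moved. The work goes in short steps, Python scripts to look and compute and a shell command to move; the robot and the scene stay as the last step left them, time stands still between calls to the robot, and variables do not carry over. Pictures are saved under pics/ and viewed, about 8 in all and at most 12, crops included, and the job is handed in when it is done.

```bash
mkdir -p pics; ls; cat > h.py <<'E'
import numpy as np, cv2
from plant import robot, viewer, workorder, recognise, masks_of
def world(cal,d,uv):
    u,v=np.asarray(uv,float).T
    x=(u-cal["cx"])/cal["fx"]*d; y=(v-cal["cy"])/cal["fy"]*d
    p=np.stack([x,-y,-d,np.ones_like(d)])
    return (np.array(cal["T"])@p)[:3].T
def proj(cal,P):
    P=np.atleast_2d(P); q=np.linalg.inv(cal["T"])@np.c_[P,np.ones(len(P))].T
    return np.c_[cal["cx"]+cal["fx"]*q[0]/-q[2],cal["cy"]+cal["fy"]*-q[1]/-q[2]]
def cloud(cam,mask,dep):
    v,u=np.nonzero(mask&(dep>0)); return world(viewer.calibration(cam),dep[v,u],np.c_[u,v])
E
python3 - <<'E'
from h import *
np.set_printoptions(precision=3,suppress=True)
s=robot.get_state();print(s["tool_pos"],s["tcp_rot"],s["time_s"],robot.grip_point_offset)
print({k:v for k,v in viewer.calibration("top").items()})
for c in("top","scene"):
    im,d=viewer.grab_frame(c);cv2.imwrite(f"pics/{c}0.png",im[:,:,::-1])
    for l in("jig","strap","strap_nose","strap_pivot","lever_tip","lever_pin","workpiece","cam_lever"):
        for r in masks_of(c,l)[:3]:
            P=cloud(c,r["mask"],d)
            if len(P):print(c,l,round(r["confidence"],2),np.round(r["point"]),np.median(P,0),P.min(0),P.max(0),len(P))
        if l in("strap_nose","strap_pivot","lever_tip","lever_pin"):
            for r in recognise(c,l)[:2]:
                p=np.array(r["point"]);i=p.round().astype(int);print(" pt",c,l,round(r["confidence"],2),p,world(viewer.calibration(c),d[i[1],i[0]][None],[p]))
E
```

```text
pics
[ 0.212 -0.587  0.23 ] [ 0.819 -0.574 -0.001 -0.   ] 0.0 0.0187
{'fx': 422.04661985170134, 'fy': 422.04661985170134, 'cx': 315.65036690645, 'cy': 192.4873081706281, 'T': array([[ 0.03 ,  0.996, -0.085,  0.56 ],
       [-0.999,  0.031,  0.01 ,  0.081],
       [ 0.013,  0.085,  0.996,  1.096],
       [ 0.   ,  0.   ,  0.   ,  1.   ]])}
top jig 0.86 [330. 229.] [0.561 0.023 0.019] [ 0.434 -0.109 -0.   ] [0.681 0.186 0.184] 7502
top strap 0.77 [351. 244.] [ 0.526 -0.01   0.089] [ 0.439 -0.045  0.   ] [0.62  0.011 0.184] 915
top strap_nose 0.78 [351. 244.] [ 0.527 -0.01   0.089] [ 0.439 -0.036  0.001] [0.611 0.011 0.184] 880
 pt top strap_nose 0.7 [350.  241.8] [[ 0.531 -0.014  0.092]]
top strap_pivot 0.57 [348. 246.] [ 0.523 -0.011  0.089] [ 0.429 -0.048 -0.003] [0.609 0.011 0.184] 947
 pt top strap_pivot 0.84 [349.1 246.5] [[ 0.52  -0.013  0.087]]
top lever_tip 0.52 [351. 218.] [ 0.583 -0.003  0.152] [ 0.554 -0.014  0.088] [0.611 0.006 0.184] 178
 pt top lever_tip 0.66 [348.4 217.1] [[ 0.587 -0.003  0.164]]
top lever_pin 0.71 [346. 222.] [ 0.583 -0.003  0.154] [ 0.556 -0.013  0.088
[... 1519 characters left out ...]
] [[ 0.585 -0.001  0.145]]
scene lever_pin 0.67 [378. 209.] [ 0.541 -0.007  0.089] [ 0.437 -0.155 -0.002] [0.687 0.011 0.184] 1175
 pt scene lever_pin 0.69 [380.1 210.3] [[ 0.541 -0.011  0.09 ]]
scene workpiece 0.88 [237. 220.] [0.81  0.202 0.041] [ 0.767  0.129 -0.002] [0.877 0.243 0.049] 1028
scene workpiece 0.85 [292. 302.] [0.561 0.274 0.042] [ 0.517  0.224 -0.001] [0.614 0.317 0.048] 1243
scene workpiece 0.71 [351. 253.] [0.531 0.111 0.06 ] [0.489 0.068 0.016] [0.582 0.139 0.066] 1087
scene cam_lever 0.5 [366. 190.] [ 0.587 -0.003  0.141] [ 0.553 -0.155 -0.002] [0.702 0.008 0.184] 300
scene cam_lever 0.36 [378. 214.] [ 0.541 -0.007  0.089] [ 0.437 -0.113 -0.001] [0.65  0.011 0.184] 1232
```

```bash
python3 - <<'E'
from h import *
np.set_printoptions(precision=3,suppress=True)
out=[]
for c in("top","scene"):
    im,d=viewer.grab_frame(c);out.append(im)
    A=cloud(c,np.ones(d.shape,bool),d)
    def rect(lo,hi,x0,x1,y0,y1):
        q=A[(A[:,2]>lo)&(A[:,2]<hi)&(A[:,0]>x0)&(A[:,0]<x1)&(A[:,1]>y0)&(A[:,1]<y1)]
        return cv2.minAreaRect((q[:,:2]*1000).astype(np.float32)),len(q),q.min(0),q.max(0)
    print(c,"strap",rect(.084,.093,.4,.7,-.06,.06))
    print("board",rect(.012,.024,.4,.72,-.15,.22))
    print("block",rect(.055,.066,.45,.62,.05,.17))
    q=A[(A[:,2]>.10)&(A[:,2]<.2)&(A[:,0]>.5)&(A[:,0]<.66)&(abs(A[:,1])<.06)]
    for z in np.arange(.1,.19,.01):
        w=q[(q[:,2]>z)&(q[:,2]<=z+.01)]
        if len(w):print("lever",w.mean(0),len(w))
cv2.imwrite("pics/a.png",np.vstack([cv2.resize(out[0][80:320,150:500],(800,549))[:, :, ::-1]]))
cv2.imwrite("pics/b.png",cv2.resize(out[1][100:400,180:560],(760,600))[:,:,::-1])
E
```

```text
top strap (((520.3545532226562, -10.363845825195312), (164.55087280273438, 43.9358024597168), 15.541540145874023), 616, array([ 0.439, -0.036,  0.084]), array([0.601, 0.029, 0.093]))
board (((572.9201049804688, 22.074996948242188), (373.66021728515625, 315.00579833984375), 84.69434356689453), 6641, array([ 0.4  , -0.15 ,  0.012]), array([0.72 , 0.219, 0.024]))
block (((535.8976440429688, 104.77940368652344), (84.96442413330078, 54.807830810546875), 11.268880844116211), 777, array([0.492, 0.072, 0.055]), array([0.58 , 0.138, 0.066]))
lever [ 0.565 -0.     0.106] 10
lever [ 0.566 -0.005  0.116] 82
lever [ 0.569 -0.006  0.124] 18
lever [ 0.577 -0.004  0.135] 12
lever [0.584 0.    0.147] 7
lever [ 0.586 -0.002  0.155] 18
lever [ 0.59  -0.003  0.164] 22
lever [ 0.601 -0.001  0.177] 39
lever [ 0.604 -0.002  0.182] 23
scene strap (((518.531982421875, -4.194370269775391), (164.72616577148438, 54.34589767456055), 9.257588386535645), 637, array([ 0.437, -0.038,  0.084]), array([0.602, 0.033, 0.093]))
board (((570.18359375, 24.214340209960938), (372.4894104003906, 314.27984619140625), 85.47298431396484), 5437, array([ 0.4  , -0.15 ,  0.012]), array([0.72 , 0.22 , 0.024]))
block (((535.44384765625, 101.77916717529297), (85.37794494628906, 58.07099533081055), 11.058338165283203), 819, array([0.489, 0.069, 0.055]), array([0.581, 0.137, 0.065]))
lever [0.563 0.    0.106] 33
lever [ 0.564 -0.005  0.116] 70
lever [ 0.57  -0.005  0.124] 45
lever [ 0.579 -0.004  0.136] 19
lever [ 0.584 -0.002  0.147] 26
lever [ 0.588 -0.001  0.156] 30
lever [ 0.593 -0.001  0.166] 33
lever [0.599 0.    0.175] 38
lever [ 0.603 -0.001  0.182] 23
```

View pics/a.png

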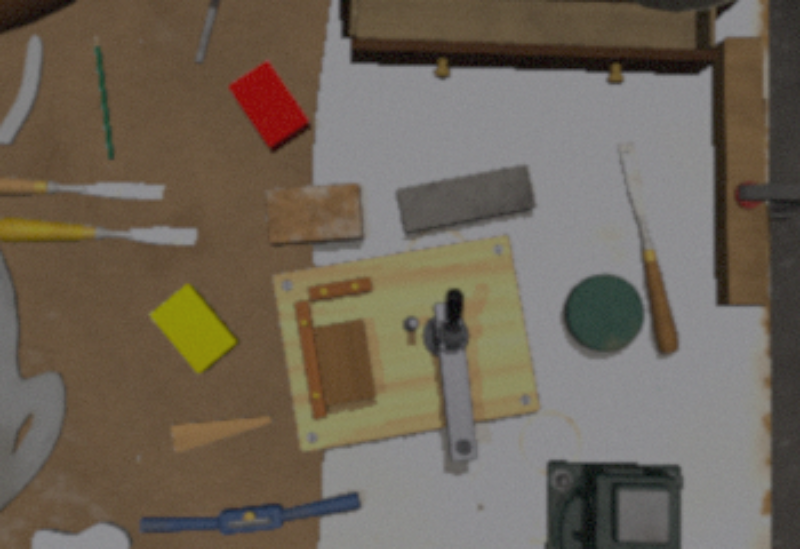

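View pics/b.png

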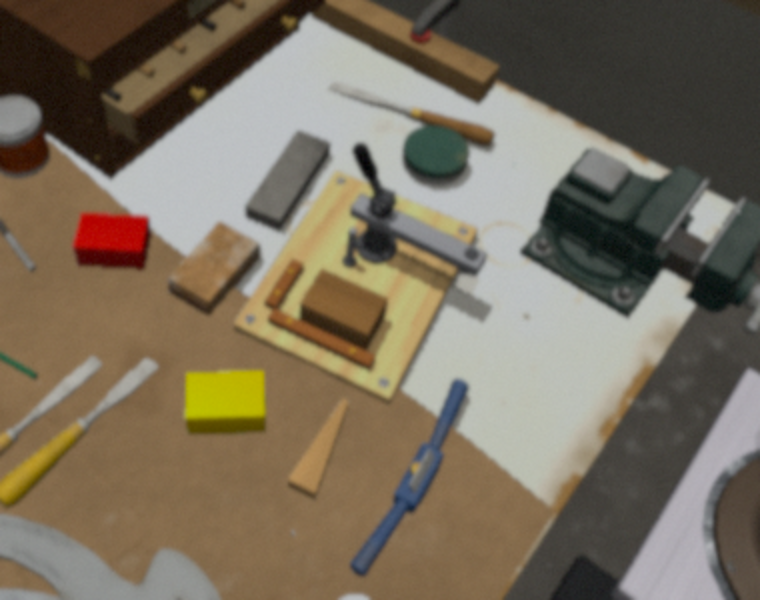

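The two views show the strap pointing at the robot, with its nose at (465,445) in the top crop. The black lever leans away at (455,300), the pin is at (411,325), the brown block at (345,365) and the vise to the lower right. The post axis is about (0.566, -0.006), jig yaw about 0.19, and the strap about 1.57 open.

```bash
cat >> h.py <<'E'
from scipy.spatial.transform import Rotation as R
PIV=np.array([.566,-.006]); YAW=.19
def rel(*targets):
    """world targets -> tool-axis shifts in mm from the current pose"""
    s=robot.get_state(); r=R.from_quat(s["tcp_rot"]); x=r.as_matrix()[:,0]
    print("t",round(s["time_s"],2),"tcp",np.round(s["tool_pos"],4),"F",np.round(s["force"],1),"tool-x ang",round(np.arctan2(x[1],x[0]),3))
    for t in targets: print(np.round(t,4),"->",np.round(r.inv().apply(np.array(t)-s["tool_pos"])*1000).astype(int))
def arc(th,rad,off,z):
    """point at radius rad, off = distance on the pushing side of the strap's centre line"""
    a=YAW+np.pi/2+th; u=np.array([np.cos(a),np.sin(a)]); n=np.array([-u[1],u[0]])
    return np.r_[PIV+rad*u+off*n,z]
E
python3 - <<'E'
from h import *
np.set_printoptions(precision=3,suppress=True)
for c in("top","scene"):
    im,d=viewer.grab_frame(c);A=cloud(c,np.ones(d.shape,bool),d)
    for x0,x1,y0,y1 in((.3,.42,-.3,-.05),(.2,.45,-.5,-.1),(.40,.55,-.14,-.06)):
        q=A[(A[:,0]>x0)&(A[:,0]<x1)&(A[:,1]>y0)&(A[:,1]<y1)]
        print(c,(x0,x1,y0,y1),np.percentile(q[:,2],[90,99,100]) if len(q) else 0)
    q=A[(A[:,0]>.2)&(A[:,0]<.45)&(A[:,1]<-.05)&(A[:,1]>-.4)&(A[:,2]>.05)];print("tall",q.min(0),q.max(0))
p=arc(1.57,100,0,0);print(arc(1.57,.1,.04,.2))
rel(np.r_[arc(1.57,.1,.045,0)[:2],.23],arc(1.57,.1,.045,.075))
E
```

```text
top (0.3, 0.42, -0.3, -0.05) [0.133 0.137 0.139]
top (0.2, 0.45, -0.5, -0.1) [0.134 0.137 0.14 ]
top (0.4, 0.55, -0.14, -0.06) [0.019 0.024 0.031]
tall [ 0.209 -0.257  0.05 ] [ 0.435 -0.139  0.14 ]
scene (0.3, 0.42, -0.3, -0.05) [0.133 0.137 0.139]
scene (0.2, 0.45, -0.5, -0.1) [0.134 0.137 0.14 ]
scene (0.4, 0.55, -0.14, -0.06) [0.02  0.026 0.033]
tall [ 0.2   -0.261  0.05 ] [ 0.431 -0.139  0.14 ]
[ 0.475 -0.064  0.2  ]
t 1.5 tcp [ 0.212 -0.588  0.231] F [ 1.  -0.4 -1. ] tool-x ang -1.224
[ 0.476 -0.069  0.23 ] -> [-398 -424    1]
[ 0.476 -0.069  0.075] -> [-398 -424  156]
```

```bash
python3 -m crank '[[0,-50,-53,-20,0.03],[0,-100,-106,-20,0.06],[0,-150,-159,-20,0.1],[0,-199,-212,-20,0.13],[0,-240,-256,-20,0.156],[0,-280,-298,-20,0.156],[0,-320,-340,-20,0.156],[0,-340,-362,-20,0.156]]' 30
python3 -c "
from h import *
rel(np.r_[arc(1.57,.1,.045,0)[:2],.2],arc(1.57,.1,.045,.075))"
```

```text
time_s: 2.5
tool_pos: [0.438, -0.1432, 0.2517]
tcp_rot: [0.771, -0.637, 0.001, -0.0]
force: [1.6, -0.7, -0.0]
finger_gap: -0.0
t 2.5 tcp [ 0.438  -0.1432  0.2517] F [ 1.6 -0.7 -0. ] tool-x ang -1.38
[ 0.4762 -0.069   0.2   ] -> [-66 -52  52]
[ 0.4762 -0.069   0.075 ] -> [-66 -51 177]
```

```bash
python3 -m crank '[[0,-33,-26,10,0],[0,-66,-52,40,0],[0,-66,-52,80,0],[0,-66,-52,120,0],[0,-66,-52,150,0],[0,-66,-52,165,0],[0,-66,-52,165,0]]'
python3 - <<'E'
from h import *
im,d=viewer.grab_frame("wrist");im2,_=viewer.grab_frame("scene")
cv2.imwrite("pics/c.png",np.hstack([cv2.resize(im,(400,250)),cv2.resize(im2[120:320,220:540],(400,250))])[:,:,::-1])
rel(*[arc(t,.1,.03,.074) for t in (1.57,1.4,1.2,1.0,.8,.6,.4,.2,0)])
E
```

```text
time_s: 3.38
tool_pos: [0.4755, -0.0703, 0.0859]
tcp_rot: [0.771, -0.637, -0.001, 0.0]
force: [-0.0, -0.1, -0.0]
finger_gap: 0.0
t 3.48 tcp [ 0.4766 -0.0704  0.0872] F [-0.   0.4 -0. ] tool-x ang -1.38
[ 0.4734 -0.0543  0.074 ] -> [-16   0  13]
[ 0.4666 -0.0379  0.074 ] -> [-34   4  13]
[ 0.4622 -0.0175  0.074 ] -> [-55   4  13]
[0.462  0.0033 0.074 ] -> [-75   0  13]
[0.4659 0.0238 0.074 ] -> [-94  -7  13]
[0.4738 0.0431 0.074 ] -> [-112  -19   13]
[0.4854 0.0604 0.074 ] -> [-127  -33   13]
[0.5002 0.0751 0.074 ] -> [-138  -51   13]
[0.5177 0.0865 0.074 ] -> [-146  -70   13]
```

View pics/c.png

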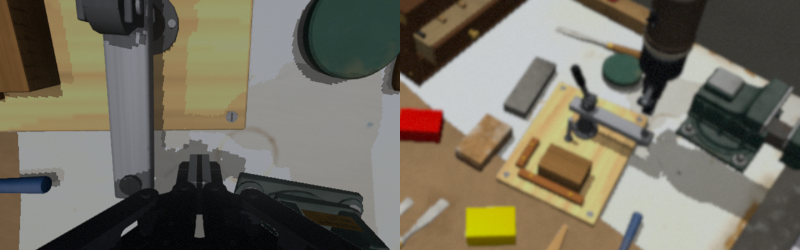

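The fingers (wrist view, 200,170) stand clear to the right of the strap, so I'll sweep along the arc.

```bash
python3 -m crank '[[0,0,0,13,0],[0,-10,0,13,0],[0,-20,2,13,0],[0,-30,4,13,0],[0,-40,4,13,0],[0,-50,4,13,0],[0,-60,3,13,0],[0,-68,2,13,0]]'
python3 - <<'E'
from h import *
rel(*[arc(t,.1,.028,.074) for t in (.8,.6,.4,.2,0)])
for r in masks_of("scene","strap")[:1]:pass
im,d=viewer.grab_frame("top");A=cloud("top",np.ones(d.shape,bool),d)
q=A[(abs(A[:,2]-.0885)<.004)&(np.hypot(*(A[:,:2]-PIV).T)<.135)&(np.hypot(*(A[:,:2]-PIV).T)>.04)];v=q[:,:2]-PIV
print(len(q),"theta",np.median(np.arctan2(v[:,1],v[:,0])%6.283)-np.pi/2-YAW)
E
```

```text
time_s: 4.47
tool_pos: [0.4608, -0.0033, 0.0732]
tcp_rot: [0.771, -0.636, -0.0, 0.0]
force: [0.6, -3.0, 0.3]
finger_gap: 0.0001
t 4.47 tcp [ 0.4608 -0.0033  0.0732] F [ 0.6 -3.   0.3] tool-x ang -1.38
[0.467  0.0255 0.074 ] -> [-27 -12  -1]
[0.4753 0.0445 0.074 ] -> [-44 -23  -1]
[0.4871 0.0615 0.074 ] -> [-59 -38  -1]
[0.5021 0.0758 0.074 ] -> [-70 -56  -1]
[0.5196 0.0869 0.074 ] -> [-77 -75  -1]
300 theta 1.0036366271235022
```

```bash
python3 -m crank '[[0,-10,-3,-1,0],[0,-19,-8,-1,0],[0,-27,-12,-1,0],[0,-36,-17,-1,0],[0,-44,-23,-1,0],[0,-52,-30,-1,0],[0,-59,-38,-1,0],[0,-65,-46,-1,0]]'
python3 - <<'E'
from h import *
rel(*[arc(t,.1,o,.074) for t,o in ((.2,.028),(.1,.026),(0,.025),(0,.022),(0,.018))])
im,d=viewer.grab_frame("top");A=cloud("top",np.ones(d.shape,bool),d)
q=A[(abs(A[:,2]-.0885)<.004)&(np.hypot(*(A[:,:2]-PIV).T)<.135)&(np.hypot(*(A[:,:2]-PIV).T)>.04)];v=q[:,:2]-PIV
print(len(q),"theta",np.median(np.arctan2(v[:,1],v[:,0])%6.283)-np.pi/2-YAW)
E
```

```text
time_s: 5.58
tool_pos: [0.4941, 0.0692, 0.0742]
tcp_rot: [0.771, -0.636, -0.0, 0.0]
force: [-0.9, -2.6, -0.7]
finger_gap: 0.0003
t 5.58 tcp [0.4941 0.0692 0.0742] F [-0.9 -2.6 -0.7] tool-x ang -1.38
[0.5021 0.0758 0.074 ] -> [-5 -9  0]
[0.5125 0.0824 0.074 ] -> [ -9 -21   0]
[0.5226 0.0875 0.074 ] -> [-13 -31   0]
[0.5255 0.088  0.074 ] -> [-13 -34   0]
[0.5294 0.0888 0.074 ] -> [-13 -38   0]
82 theta 0.1735719336408445
```

```bash
python3 -m crank '[[0,-5,-9,0,0],[0,-9,-18,0,0],[0,-11,-24,0,0],[0,-13,-29,0,0],[0,-13,-33,0,0]]'
```

```text
time_s: 6.25
tool_pos: [0.522, 0.0877, 0.0739]
tcp_rot: [0.771, -0.636, -0.001, 0.002]
force: [-14.2, -2.1, 11.4]
finger_gap: 0.0003
```

```bash
python3 - <<'E'
from h import *
rel(arc(0,.1,.018,.074),arc(0,.1,.012,.074))
im,d=viewer.grab_frame("top");A=cloud("top",np.ones(d.shape,bool),d)
cv2.imwrite("pics/d.png",cv2.resize(im[160:300,240:420],(720,560))[:,:,::-1])
q=A[(abs(A[:,2]-.0885)<.004)&(np.hypot(*(A[:,:2]-PIV).T)<.135)&(np.hypot(*(A[:,:2]-PIV).T)>.04)];v=q[:,:2]-PIV
print(len(q),"theta",np.median(np.arctan2(v[:,1],v[:,0])%6.283)-np.pi/2-YAW)
E
```

```text
t 6.25 tcp [0.522  0.0877 0.0739] F [-14.2  -2.1  11.4] tool-x ang -1.38
[0.5294 0.0888 0.074 ] -> [ 0 -7  0]
[0.5353 0.0899 0.074 ] -> [  0 -13   0]
3 theta -0.5533553278555394
```

```bash
python3 -m crank '[[0,0,15,0,0],[0,0,30,0,0],[0,0,30,-50,0],[0,0,30,-100,0],[0,0,30,-130,0],[0,0,30,-140,0]]'
python3 - <<'E'
from h import *
im,d=viewer.grab_frame("wrist");im2,d2=viewer.grab_frame("scene")
A=cloud("scene",np.ones(d2.shape,bool),d2);B=cloud("wrist",np.ones(d.shape,bool),d)
for A in(A,B):
    q=A[(abs(A[:,2]-.0885)<.0035)&(abs(A[:,0]-.56)<.06)&(A[:,1]>-.06)&(A[:,1]<.14)]
    print(len(q),cv2.minAreaRect((q[:,:2]*1000).astype(np.float32)),q.min(0),q.max(0))
    v=q[np.hypot(*(q[:,:2]-PIV).T)>.06][:,:2]-PIV;print("theta",np.median(np.arctan2(v[:,1],v[:,0])%6.283)-np.pi/2-YAW)
    q=A[(A[:,2]>.13)&(A[:,2]<.19)&(abs(A[:,0]-.57)<.05)&(A[:,1]>-.08)&(A[:,1]<.02)]
    for z in np.arange(.13,.19,.01):
        w=q[abs(q[:,2]-z-.005)<.005]
        if len(w):print("lever",w.mean(0).round(3),len(w))
cv2.imwrite("pics/e.png",np.hstack([cv2.resize(im,(400,250)),cv2.resize(im2[120:320,220:540],(400,250))])[:,:,::-1])
t=np.array([np.sin(YAW),-np.cos(YAW)])
P=lambda tt,z:np.r_[PIV+t*tt/1000,z/1000]
rel(P(-15,215),P(-10,168))
E
```

```text
time_s: 7.05
tool_pos: [0.4947, 0.082, 0.2163]
tcp_rot: [0.771, -0.637, 0.002, -0.001]
force: [0.2, -0.2, -0.0]
finger_gap: 0.0001
521 ((553.460205078125, 58.8619384765625), (28.69147300720215, 128.9208221435547), 11.429807662963867) [ 0.52855143 -0.0039389   0.08507477] [0.58024498 0.12131446 0.0919721 ]
theta 0.013604051085400692
5824 ((556.2378540039062, 38.393245697021484), (27.402788162231445, 163.3100128173828), 11.342345237731934) [ 0.52749622 -0.04246696  0.08500087] [0.58484812 0.12038521 0.09196109]
theta 0.015266468604298866
lever [ 0.568 -0.019  0.135] 316
lever [ 0.57  -0.023  0.146] 349
lever [ 0.571 -0.027  0.155] 630
lever [ 0.571 -0.032  0.165] 719
lever [ 0.573 -0.039  0.176] 1128
lever [ 0.573 -0.043  0.181] 94
t 7.15 tcp [0.4943 0.0818 0.2148] F [-0.2  0.1  0.6] tool-x ang -1.38
[0.5632 0.0087 0.215 ] -> [ 85 -54   0]
[0.5641 0.0038 0.168 ] -> [ 90 -54  47]
```

View pics/e.png

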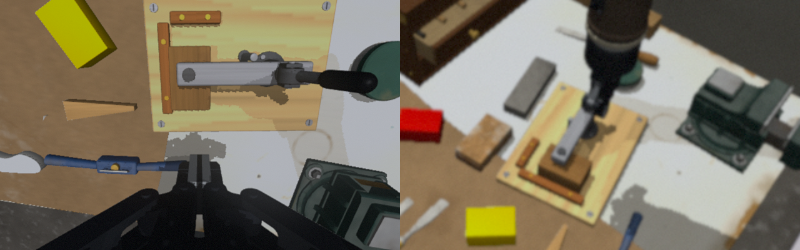

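The strap lies over the block against the pin (wrist view 250,60), with its axis at 11.4°. The lever is still up at (345,80). Next is the lever.

```bash
python3 -m crank '[[0,40,-27,0,0],[0,80,-54,0,0],[0,87,-54,15,0],[0,87,-54,35,0],[0,87,-54,47,0],[0,87,-54,47,0]]'
python3 - <<'E'
from h import *
t=np.array([np.sin(YAW),-np.cos(YAW)]);PIV=np.array([.566,-.008])
s=robot.get_state();print("t now",(s["tool_pos"][:2]-PIV)@t*1000)
rel()
for h in(10,):
  for a in(1.13,1.0,.85,.7,.55,.4,.25,.08,0.0):
    tt=68*np.cos(a)-9*np.sin(a)-h; z=106+68*np.sin(a)+9*np.cos(a)
    print(a,end=" ");p=np.r_[PIV+t*tt/1000,z/1000]; r=R.from_quat(s["tcp_rot"]);print(round(tt),round(z),np.round(r.inv().apply(p-s["tool_pos"])*1000))
E
```

```text
time_s: 7.9
tool_pos: [0.5625, 0.0072, 0.1656]
tcp_rot: [0.772, -0.636, -0.001, 0.001]
force: [-0.4, 1.1, 0.4]
finger_gap: 0.0003
t now -15.626767336612293
t 7.9 tcp [0.5625 0.0072 0.1656] F [-0.4  1.1  0.4] tool-x ang -1.379
1.13 11 171 [26. -1. -6.]
1.0 19 168 [35. -1. -2.]
0.85 28 163 [44. -1.  3.]
0.7 36 157 [52. -1.  9.]
0.55 43 149 [59. -1. 16.]
0.4 49 141 [65. -1. 25.]
0.25 54 132 [69. -1. 34.]
0.08 57 120 [73. -1. 45.]
0.0 58 115 [74. -1. 51.]
```

```bash
python3 -m crank '[[0,13,0,-4,0],[0,26,-1,-4,0],[0,31,-1,-3,0],[0,35,-1,-2,0],[0,40,-1,1,0],[0,44,-1,3,0],[0,48,-1,6,0],[0,52,-1,9,0]]'
python3 - <<'E'
from h import *
im,d=viewer.grab_frame("scene");im2,d2=viewer.grab_frame("wrist")
cv2.imwrite("pics/f.png",np.hstack([cv2.resize(im2,(400,250)),cv2.resize(im[160:260,300:460],(400,250))])[:,:,::-1]);rel()
E
```

```text
time_s: 8.9
tool_pos: [0.5749, -0.0442, 0.1581]
tcp_rot: [0.771, -0.636, 0.0, -0.0]
force: [1.5, 2.0, 3.3]
finger_gap: -0.0003
t 9.0 tcp [ 0.5747 -0.0446  0.1578] F [1.7 1.1 1.2] tool-x ang -1.38
```

View pics/f.png

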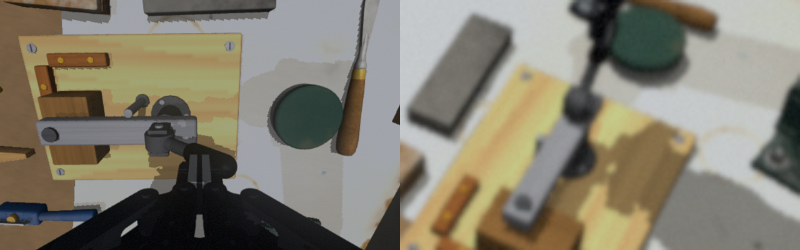

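The fingertips (200,165 in the wrist view) sit on the lever, which is tilting over. I'll continue down.

```bash
python3 -m crank '[[0,4,3,3.5,0],[0,7,0,7,0],[0,10,0,11,0],[0,13,0,16,0],[0,15,0,20,0],[0,17,0,25,0],[0,19,0,30,0],[0,21,0,34,0]]'; python3 -c "
from h import *
rel()"
```

```text
time_s: 10.0
tool_pos: [0.5788, -0.065, 0.1241]
tcp_rot: [0.771, -0.637, 0.0, -0.0]
force: [-1.9, -0.2, 6.2]
finger_gap: 0.0002
t 10.0 tcp [ 0.5788 -0.065   0.1241] F [-1.9 -0.2  6.2] tool-x ang -1.38
```

```bash
python3 -m crank '[[0,1,0,2,0],[0,1,0,4,0],[0,1,0,5,0],[0,1,0,5,0]]'
```

```text
time_s: 10.5
tool_pos: [0.579, -0.0661, 0.1197]
tcp_rot: [0.771, -0.637, 0.0, 0.0]
force: [-2.6, -1.2, 8.0]
finger_gap: -0.0002
```

```bash
python3 -m crank '[[0,0,0,2,0],[0,0,0,4,0],[0,0,0,4,0]]'
```

```text
time_s: 10.88
tool_pos: [0.5794, -0.0662, 0.1186]
tcp_rot: [0.771, -0.637, 0.001, -0.0]
force: [-12.1, -1.3, 32.3]
finger_gap: 0.0003
```

```bash
python3 -m crank '[[0,0,0,-15,0],[0,0,0,-50,0],[0,-30,40,-90,0],[0,-60,80,-100,0],[0,-60,100,-100,0],[0,-60,100,-100,0]]'
python3 - <<'E'
from h import *
PIV=np.array([.566,-.008]);t=np.array([np.sin(YAW),-np.cos(YAW)])
F=[]
for c in("wrist","scene","top"):
    im,d=viewer.grab_frame(c);A=cloud(c,np.ones(d.shape,bool),d);F.append(im)
    v=(A[:,:2]-PIV);tt=v@t;w=v@np.array([-t[1],t[0]])
    for lo,hi in((.046,.055),(.055,.065),(.065,.075),(.075,.084)):
        q=A[(tt>lo)&(tt<hi)&(abs(w)<.005)&(A[:,2]>.06)&(A[:,2]<.15)]
        if len(q):print(c,"lever top z at t",(lo+hi)/2,np.percentile(q[:,2],[20,50,80]).round(4),len(q))
    q=A[(abs(A[:,2]-.0885)<.0035)&(abs(A[:,0]-.56)<.06)&(A[:,1]>-.06)&(A[:,1]<.14)]
    print(" strap",cv2.minAreaRect((q[:,:2]*1000).astype(np.float32)))
    q=A[(abs(A[:,2]-.060)<.004)&(abs(A[:,0]-.536)<.06)&(A[:,1]>.05)&(A[:,1]<.17)]
    print(" block",cv2.minAreaRect((q[:,:2]*1000).astype(np.float32)))
cv2.imwrite("pics/g.png",np.hstack([cv2.resize(F[0],(400,250)),cv2.resize(F[1][150:275,280:480],(400,250))])[:,:,::-1]);rel()
E
```

```text
time_s: 11.62
tool_pos: [0.4686, -0.0259, 0.2155]
tcp_rot: [0.771, -0.636, 0.001, 0.0]
force: [0.8, -0.2, 0.2]
finger_gap: -0.0002
wrist lever top z at t 0.0505 [0.1174 0.1184 0.1192] 243
wrist lever top z at t 0.06 [0.1181 0.1191 0.12  ] 283
wrist lever top z at t 0.07 [0.1187 0.1199 0.1209] 293
wrist lever top z at t 0.0795 [0.118  0.1197 0.1206] 199
 strap ((557.9805908203125, 38.26249313354492), (27.958232879638672, 164.25363159179688), 11.425821304321289)
 block ((535.8878173828125, 102.4473876953125), (85.15087890625, 55.44316101074219), 11.41495418548584)
scene lever top z at t 0.0505 [0.1183 0.119  0.1201] 13
scene lever top z at t 0.06 [0.1175 0.1199 0.1204] 15
scene lever top z at t 0.07 [0.1193 0.1207 0.1226] 19
scene lever top z at t 0.0795 [0.1212 0.1216 0.1219] 6
 strap ((557.3076782226562, 39.792423248291016), (28.32194709777832, 165.08111572265625), 11.352916717529297)
 block ((535.2733154296875, 102.74400329589844), (84.94485473632812, 57.73247146606445), 11.5939359664917)
top lever top z at t 0.0505 [0.1171 0.118  0.1196] 16
top lever top z at t 0.06 [0.1178 0.12   0.1213] 17
top lever top z at t 0.07 [0.1175 0.1195 0.1215] 19
top lever top z at t 0.0795 [0.1179 0.1195 0.1221] 11
 strap ((560.503662109375, 41.14072036743164), (32.34056091308594, 163.5279083251953), 11.792458534240723)
 block ((535.978515625, 104.80036926269531), (84.94717407226562, 54.81740188598633), 11.266318321228027)
t 11.78 tcp [ 0.4702 -0.0258  0.2151] F [ 0.1  0.2 -0.7] tool-x ang -1.38
```

View pics/g.png

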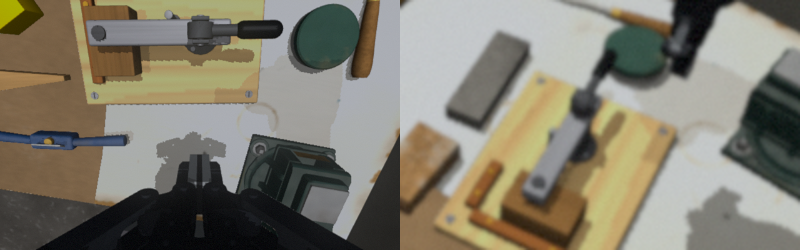

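```bash
python3 -c "
from h import *
print(workorder.job_done())"
```

```text
the job is handed in; nothing more can be done
None
```

The block is clamped. I pushed the strap round with closed fingers until it met its stop over the block. Then I pushed the cam lever down until it stopped hard (about 32 N, on the fingertips), withdrew the hand and handed the job in at about 11.8 s.

Last checks:
- **Strap:** it lies at 11.4°, matching the block's own angle (11.3–11.6°), with its nose over the block.
- **Lever:** its top is 118–120 mm above the bench, rising slightly towards the tip. That fits fully down, where I expected 119–120.6 mm.
- **Block:** the top camera puts it within 0.1 mm of where it was before the push. The wrist and scene views agree to about 2 mm.
- **Bystanders:** the last pictures show nothing disturbed, but I did not measure their positions.
- **Hand:** clear of everything, with about zero force.

No check failed. One overhead strap-angle reading (-0.55 rad at the stop) was useless because the hand blocked the view. I replaced it with readings taken after the hand was clear.

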